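Count along the condiment rack and push the tub into the third gap

ROBOT

A 6-joint arm with a two-finger parallel gripper is mounted at the origin on the work surface. World frame = base frame: x ahead of the robot, y to its left, z up, the work surface at z = 0. Lengths are in m, angles in rad, forces in N, time in s.
With the tool pointing down it reaches from about 0.4 to 0.825 m from the base axis. Payload 7 kg.
Tool frame: the origin (TCP) lies on the mounting face of the last link; the fingertips stand 178 mm ahead of it and the grasp point (between the pads) lies 159 mm ahead of it; z points along the fingers, y is the direction in which the jaws open and shut (so a half turn about z gives the same grasp; the last joint's range is limited). The gripper opens to 88 mm and grips with 3 to 60 N. Pads are 19 mm wide; open, the fingers measure 130 mm over their backs; the gripper's body (78 mm by 193 mm) begins 47 mm behind the grasp point.
Start: joints at [1.598, 0.359, 0.012, 0, -1.224, -0.288], TCP at [0.174, 0.652, 0.405] pointing down, gripper open.
Joint ranges: [-3.07, 3.07], [-1.43, 2.12], [-1.02, 1.25], [-3.03, 1.67], [-3.05, -0], [-3.03, 3.03]. Speed limits (rad/s): [2.39, 2.39, 3.01, 3.14, 3.14, 3.14].

INTERFACE

Orientations are given as [roll, pitch, yaw] about the fixed x, y, z axes, in that order (R = Rz(yaw) Ry(pitch) Rx(roll)).
In Python, from station import * gives the robot as it stands.
- The arm moves only by the tool arm_command, never from a script. Its argument "targets" is a list of rows, each a list of 3 entries, a list of its own where there are three numbers: the turn, a rotation vector about the world's x, y, z in rad, then the shift along the world's x, y, z in mm, then the closure, from 0 (fully open) to 1 (shut). In form: [[[wx, wy, wz], [tx, ty, tz], fingers], ...]. A call has 1 to 8 rows; each row shifts and turns the commanded pose from where the row before left it; what a row does not reach is not made up. A row lasts 1/10 s, in which the tool goes at most 50 mm and 8.59 degrees, less where a joint would pass 70% of its speed; a pose out of reach is approached as far as the arm can. A call with a gripper value outside its range is refused whole. The fingers move at their own pace and stop on an object; "squeeze" is the grip in N (left out, the last holds). Time passes only in rows, so rows that do not move let the fingers close. It gives the time, the measured TCP pose, the force and the opening at its end, in the units of the state.
- get_state(): the state, without advancing time (a new reading comes with each control period).
- grab_frame(name): name is "side" or "top" or "wrist"; returns (picture, depth): 400x640x3 uint8, red, green, blue; 400x640 float32, m along the optical axis (not along the pixel's ray), 0 where there is no reading.
- camera_params(name): a dict with "mtx" (3x3 intrinsics, pixels), "k1" (the pictures are not rectified: a ray, as slopes to the right and down, at radius r is drawn at 1 + k1 r^2 times it, then the intrinsics apply), "eye" and "orientation" of the camera in the world. Camera axes: x right, y down, z forward; pixel columns grow to the right and rows downward; lengths in m; the calibration is good to about 2 mm. A picture is of the moment at which its call begins: read the wrist's pose just before it. camera_params takes no time and is no camera call; for the wrist camera it gives the pose at the moment of the call.
- job_done(): hands the job in, once; it reports no verdict.
The state is a dict: "t": time; "q": joint angles; "qd": joint speeds; "joint_efforts": joint torques, N m; "eef_pos": TCP position; "ee_rot": TCP orientation; "force": force on the tool from outside, world axes, zero at the start; "moment": the same for the moment, N m; "width": finger opening in m.
Only numpy, scipy, OpenCV 4.12 (cv2) and the standard library are available. Lean on these libraries where they do the work, as an engineer would, in place of code of your own. Each camera call takes 0.05 s, during which the arm holds its last target.

TASK

Starting at the end of the wooden rack where the pepper mill stands, count along with a fingertip: touch the top of the first, the second and then the third divider (the end one is the first). Then push the white lidded tub that stands in front of the rack along the counter, lengthwise, fully home into the third gap from that end (count every gap, filled or empty; it lies just past the third divider), without lifting or tipping it. Leave everything else where it stands.

Things in the scene. Friction and masses are not known exactly. Their poses are not given: they have to be found in the camera images.
- rack: pale wooden comb rack, screwed down: a back board (416 wide, 85 high) with seven upright dividers standing towards the robot, making six gaps in a row, open at front and top, floored by the counter. Origin on the counter in mid-row; x points into the gaps, away from the robot, y along the row, z up. Gaps are centred at y = +165, +99, +33, -33, -99, -165 mm, each 56 mm wide.
- rack_face (a point): middle of the lower edge of the back board's inner face, which closes the gaps: at rack x = +45 mm, y = 0. Axes as the rack's.
- rack_front (a point): rounded front end of the middle divider (divider 4) at the counter: at rack x = -32 mm, y = 0; the front ends of all dividers are in line there, so each gap is 77 mm deep. Axes as the rack's.
- tub: plain white china butter box with a steel lid, the tub standing by itself on the counter before the rack, 0.25 to 0.5 kg: a block 90 mm long (its x), 44 wide (y), 36 high, with a slightly smaller lid up to 42 mm and a small black knob (12 mm across) up to 52 mm. Origin at the centre of its underside, z up. Fully home against the back board its centre is at rack x = 0 and its near end stands 13 mm out of the rack.
- mill: dark wooden pepper mill, turned, 52 mm across and 122 mm high, standing beside one end of the rack, 295 mm from its middle; the counting starts at this end. Origin at the centre of its underside.
- napkins: steel napkin holder filled with white napkins, 100 x 50 x 90 mm, standing beside the other end of the rack, 295 mm from its middle. Origin at the centre of its underside.
- spare_tub: a second tub, the same as the one to push, already put away in one of the two outermost gaps; stays there. Origin at the centre of its underside.
- jar: small round glass jar with a metal lid, 42 mm across, 55 mm high, standing in the other outermost gap; stays there. Origin at the centre of its underside.
- mug: white mug, 76 mm across and 85 mm high, on the counter to the robot's left of the work. Origin at the centre of its underside.
- plate: white plate with a spoon and fork lying on it, 170 mm across, 23 mm high, on the counter to the robot's right of the work. Origin at the centre of its underside.
- divider1: divider 1 of 7, numbered from the rack's +y end to its -y end, at rack y = +198 mm: a rigid fixed wooden board on edge, 10 mm thick, 62 mm high. Origin in the middle of its top edge (62 mm above the counter), axes as the rack's; the top edge runs from 38.5 mm before the origin to 38.5 mm behind it along x.
- divider2: divider 2 of 7, numbered from the rack's +y end to its -y end, at rack y = +132 mm: a rigid fixed wooden board on edge, 10 mm thick, 62 mm high. Origin in the middle of its top edge (62 mm above the counter), axes as the rack's; the top edge runs from 38.5 mm before the origin to 38.5 mm behind it along x.
- divider3: divider 3 of 7, numbered from the rack's +y end to its -y end, at rack y = +66 mm: a rigid fixed wooden board on edge, 10 mm thick, 62 mm high. Origin in the middle of its top edge (62 mm above the counter), axes as the rack's; the top edge runs from 38.5 mm before the origin to 38.5 mm behind it along x.
- divider4: divider 4 of 7, numbered from the rack's +y end to its -y end, at rack y = +0 mm: a rigid fixed wooden board on edge, 10 mm thick, 62 mm high. Origin in the middle of its top edge (62 mm above the counter), axes as the rack's; the top edge runs from 38.5 mm before the origin to 38.5 mm behind it along x.
- divider5: divider 5 of 7, numbered from the rack's +y end to its -y end, at rack y = -66 mm: a rigid fixed wooden board on edge, 10 mm thick, 62 mm high. Origin in the middle of its top edge (62 mm above the counter), axes as the rack's; the top edge runs from 38.5 mm before the origin to 38.5 mm behind it along x.
- divider6: divider 6 of 7, numbered from the rack's +y end to its -y end, at rack y = -132 mm: a rigid fixed wooden board on edge, 10 mm thick, 62 mm high. Origin in the middle of its top edge (62 mm above the counter), axes as the rack's; the top edge runs from 38.5 mm before the origin to 38.5 mm behind it along x.
- divider7: divider 7 of 7, numbered from the rack's +y end to its -y end, at rack y = -198 mm: a rigid fixed wooden board on edge, 10 mm thick, 62 mm high. Origin in the middle of its top edge (62 mm above the counter), axes as the rack's; the top edge runs from 38.5 mm before the origin to 38.5 mm behind it along x.
Mind the look-alikes: they are no part of the job. What is shaped like the mill but green or purple is not meant.

How it is judged:
By the outcome, as a careful person would: the job done as asked, in the order asked, and still so for the second after the job is handed in, with the robot touching nothing.
It also fails if it takes over 72 s, if anything falls off the work surface, if the arm or the gripper's body presses on something with over 40 N, if the wrist force passes 120 N, or if a joint passes its speed limit or range.

## Working session

There is one attempt and no reset: what is moved stays moved. The work goes in short steps, Python scripts to look and compute and a tool call to move; the robot and the scene stay as the last step left them, time stands still between calls to the robot, and variables do not carry over. Pictures are saved under pics/ and viewed, and the job is handed in when it is done.

Besides the shell and the picture viewer there is one more tool, called after "Emit:" by a JSON object that holds its "method" and its "body". arm_command: Moves the arm, as the interface text tells. Its arguments: {"type":"object","properties":{"targets":{"type":"array"},"squeeze":{"type":"number"}},"required":["targets"]}

```bash
mkdir -p pics; ls; cat > h.py <<'E'
from station import *
import numpy as np, cv2
from scipy.spatial.transform import Rotation as R
E
python3 - <<'E'
from h import *
s=get_state(); print({k:np.round(v,3).tolist() for k,v in s.items()})
for n in ("side","top"):
    c=camera_params(n); print(n,c)
    im,d=grab_frame(n); cv2.imwrite(f"pics/{n}0.png",im[:,:,::-1]); np.save(f"{n}0.npy",d)
E
```

```text
pics
{'t': 0.0, 'q': [1.598, 0.359, 0.011, -0.0, -1.224, -0.288], 'qd': [-0.001, 0.0, 0.0, -0.001, -0.002, 0.0], 'joint_efforts': [-0.001, -58.272, 29.306, 6.997, 0.007, -0.0], 'eef_pos': [0.174, 0.652, 0.404], 'ee_rot': [3.14, -0.0, -0.261], 'force': [0.175, -0.575, -0.148], 'moment': [0.02, 0.015, 0.031], 'width': 0.088}
side {'mtx': array([[471.42702636,   0.        , 318.84668455],
       [  0.        , 471.42702636, 201.8445865 ],
       [  0.        ,   0.        ,   1.        ]]), 'k1': -0.03953570051466183, 'eye': array([0.40836027, 1.00743072, 0.8043372 ]), 'orientation': array([-2.19064816e+00,  1.03077724e-03, -3.01839050e+00])}
top {'mtx': array([[377.80864163,   0.        , 317.19302647],
       [  0.        , 377.80864163, 204.19610565],
       [  0.        ,   0.        ,   1.        ]]), 'k1': -0.03925341399150563, 'eye': array([ 0.36994015, -0.03118637,  0.95995216]), 'orientation': array([-2.94886913,  0.03647606, -1.54454511])}
```

View pics/top0.png

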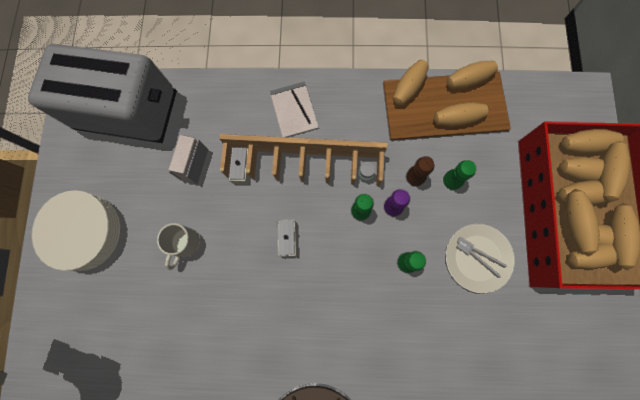

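View pics/side0.png

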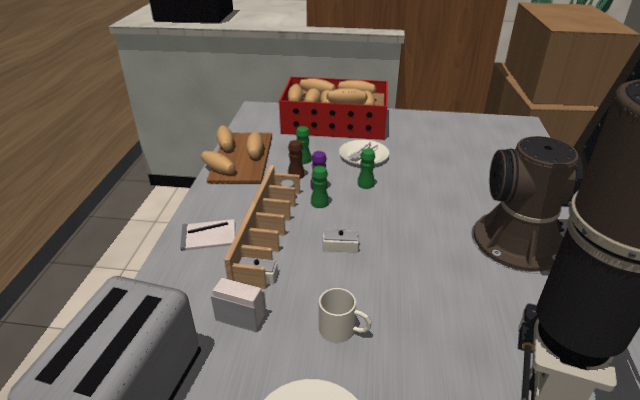

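```bash
cat >> h.py <<'E'
def ray(n,uv,c=None):
    c=c or camera_params(n); 
    p=np.array([[uv]],float)
    p=cv2.undistortPoints(p,c["mtx"],np.array([c["k1"],0,0,0.]),None,None)[0,0]
    Rm=R.from_euler('xyz',c["orientation"]).as_matrix()
    return np.array(c["eye"]),Rm@np.array([p[0],p[1],1.])
def atz(n,uv,z,c=None):
    e,d=ray(n,uv,c); return e+d*(z-e[2])/d[2]
def proj(n,P,c=None):
    c=c or camera_params(n)
    Rm=R.from_euler('xyz',c["orientation"]).as_matrix()
    q=(np.atleast_2d(P)-c["eye"])@Rm
    rv=np.zeros(3)
    return cv2.projectPoints(q,rv,rv,c["mtx"],np.array([c["k1"],0,0,0.]))[0][:,0]
E
python3 - <<'E'
from h import *
im=cv2.imread("pics/top0.png")
cv2.imwrite("pics/topc.png",cv2.resize(im[125:275,205:405],None,fx=4,fy=4,interpolation=cv2.INTER_CUBIC))
for uv,z in [((223,147),.062),((382,157),.062),((287,238),.052),((426,162),.12)]: print(uv,atz("top",uv,z))
E
```

```text
(223, 147) [0.68718293 0.2484609  0.062     ]
(382, 157) [ 0.66626676 -0.15099497  0.062     ]
(287, 238) [0.46171314 0.0774038  0.052     ]
(426, 162) [ 0.6367791  -0.24412007  0.12      ]
```

View pics/topc.png

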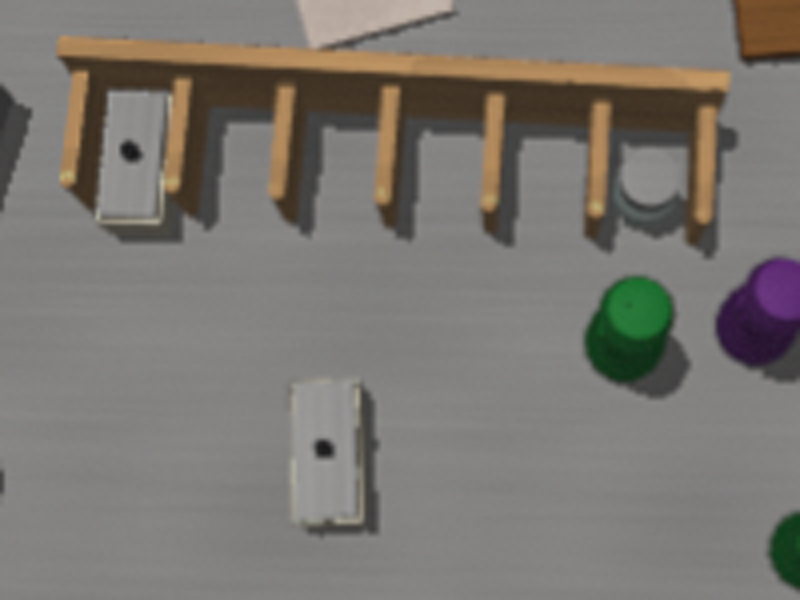

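```bash
cat > fit.py <<'E'
from h import *
from scipy.optimize import least_squares
def c2p(a): return (np.array(a,float)+.5)/4-.5+np.array([205,125])
F=c2p([(66,186),(172,191),(276,198),(382,205),(488,210),(595,217),(703,222)])
B=c2p([(80,73),(183,80),(286,86),(391,88),(496,97),(602,102),(707,107)])
ys=np.array([198,132,66,0,-66,-132,-198])/1e3
L=np.array([(-.032,y,.062) for y in ys]+[(.045,y,.062) for y in ys])
obs=np.r_[F,B]; c=camera_params("top")
def w(p,L): 
    cs,sn=np.cos(p[2]),np.sin(p[2]); return np.c_[p[0]+cs*L[:,0]-sn*L[:,1],p[1]+sn*L[:,0]+cs*L[:,1],L[:,2]]
r=least_squares(lambda p:(proj("top",w(p,L),c)-obs).ravel(),[.66,.05,0])
print("rack",r.x,np.round((r.fun.reshape(-1,2)),1).tolist())
T=c2p([(290,380),(359,378),(363,524),(292,524)])
for z in (.036,): print([np.round(atz("top",t,z),4).tolist() for t in T])
print("knob",atz("top",c2p((323,449)),.05))
E
python3 fit.py
```

```text
rack [ 0.6457346   0.04920124 -0.04329651] [[-0.1, 0.6], [-0.5, 0.8], [-0.2, 0.6], [-0.2, 0.3], [0.0, 0.6], [0.2, 0.5], [0.3, 0.8], [0.1, -0.4], [-0.1, -0.8], [0.1, -1.0], [-0.0, -0.1], [0.0, -0.9], [0.0, -0.7], [0.4, -0.5]]
[[0.5085, 0.1058, 0.036], [0.5106, 0.0629, 0.036], [0.4208, 0.0571, 0.036], [0.4197, 0.1005, 0.036]]
knob [0.46455434 0.08170872 0.05      ]
```

```bash
cat >> fit.py <<'E'
p=r.x
for n,l in [("d7",(0,-.198,.062)),("d6",(0,-.132,.062)),("d5",(0,-.066,.062)),("gap3",(0,-.033,0)),("front3",(-.09,-.033,0))]: print(n,w(p,np.array([l])).round(4))
d=np.load("top0.npy")
for n,uv in [("greenA",(364,202)),("purple",(400,197)),("mill",(427,163)),("greenC",(416,262)),("greenB",(467,168))]:
    e,dd=ray("top",uv); print(n,(e+dd*d[uv[1],uv[0]]).round(3))
c=camera_params("side")
im=cv2.imread("pics/side0.png")
for l in L: 
    u=proj("side",w(p,np.array([l])),c)[0]; cv2.circle(im,tuple(int(round(v*8)) for v in u),8,(0,0,255),-1,cv2.LINE_AA,3)
cv2.imwrite("pics/sidec.png",cv2.resize(im[160:300,210:370],None,fx=5,fy=4)[:560])
E
python3 fit.py
```

```text
rack [ 0.6457346   0.04920124 -0.04329651] [[-0.1, 0.6], [-0.5, 0.8], [-0.2, 0.6], [-0.2, 0.3], [0.0, 0.6], [0.2, 0.5], [0.3, 0.8], [0.1, -0.4], [-0.1, -0.8], [0.1, -1.0], [-0.0, -0.1], [0.0, -0.9], [0.0, -0.7], [0.4, -0.5]]
[[0.5085, 0.1058, 0.036], [0.5106, 0.0629, 0.036], [0.4208, 0.0571, 0.036], [0.4197, 0.1005, 0.036]]
knob [0.46455434 0.08170872 0.05      ]
d7 [[ 0.6372 -0.1486  0.062 ]]
d6 [[ 0.64   -0.0827  0.062 ]]
d5 [[ 0.6429 -0.0167  0.062 ]]
gap3 [[0.6443 0.0162 0.    ]]
front3 [[0.5544 0.0201 0.    ]]
greenA [ 0.541 -0.102  0.118]
purple [ 0.553 -0.183  0.121]
mill [ 0.634 -0.246  0.12 ]
greenC [ 0.409 -0.216  0.117]
greenB [ 0.625 -0.338  0.119]
```

View pics/sidec.png

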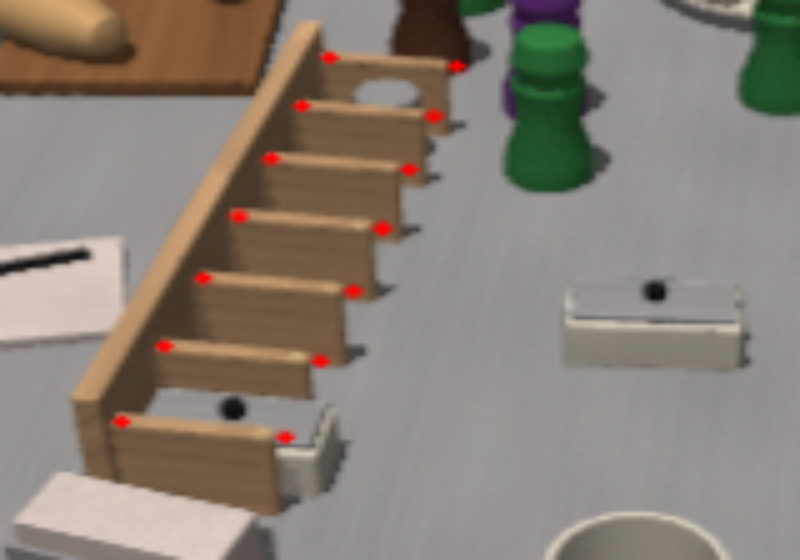

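Emit:
{"method": "arm_command", "body": {"targets": [[[0, 0, -0.135], [24, -40, 0], 1], [[0, 0, -0.135], [24, -40, 0], 1], [[0, 0, -0.135], [24, -40, 0], 1], [[0, 0, -0.135], [24, -40, 0], 1], [[0, 0, -0.135], [24, -40, 0], 1], [[0, 0, -0.135], [24, -40, 0], 1], [[0, 0, -0.135], [24, -40, 0], 1], [[0, 0, -0.135], [24, -40, 0], 1]]}}

```text
t: 0.9
eef_pos: [0.3665, 0.3302, 0.4046]
ee_rot: [3.141, -0.0, -1.346]
force: [1.4, 0.6, -0.5]
width: 0.0293
```

Emit:
{"method": "arm_command", "body": {"targets": [[[0, 0, -0.135], [24, -40, 0], 1], [[0, 0, -0.135], [24, -40, 0], 1], [[0, 0, 0], [24, -40, 0], 1], [[0, 0, 0], [24, -40, 0], 1], [[0, 0, 0], [24, -40, 0], 1], [[0, 0, 0], [24, -40, 0], 1], [[0, 0, 0], [24, -40, 0], 1], [[0, 0, 0], [0, 0, 0], 1]]}}

```text
t: 1.7
eef_pos: [0.5357, 0.0481, 0.4039]
ee_rot: [3.14, -0.001, -1.616]
force: [-0.9, 0.0, -0.4]
width: 0.0005
```

```bash
python3 - <<'E'
from h import *
c=camera_params("wrist"); im,d=grab_frame("wrist")
np.save("w1.npy",d); import pickle; pickle.dump(c,open("w1.pkl","wb")); cv2.imwrite("pics/w1.png",im[:,:,::-1]); print(c)
E
```

```text
{'mtx': array([[318.10021062,   0.        , 319.53145806],
       [  0.        , 318.10021062, 200.10014686],
       [  0.        ,   0.        ,   1.        ]]), 'k1': -0.01044054038324346, 'eye': array([ 0.53254832, -0.03326327,  0.38432571]), 'orientation': array([ 2.83891636e+00, -2.50667686e-03,  3.09665367e+00])}
```

View pics/w1.png

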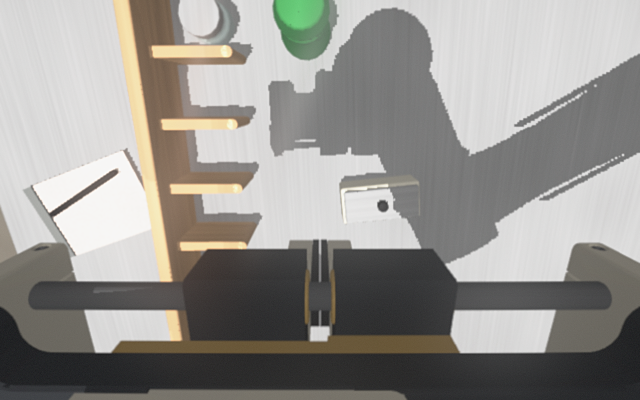

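```bash
python3 - <<'E'
from h import *
import pickle
im=cv2.imread("pics/w1.png"); cv2.imwrite("pics/w1c.png",cv2.resize(im[20:260,110:430],None,fx=2.5,fy=2.5,interpolation=cv2.INTER_CUBIC))
E
```

```text
(no output)
```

View pics/w1c.png

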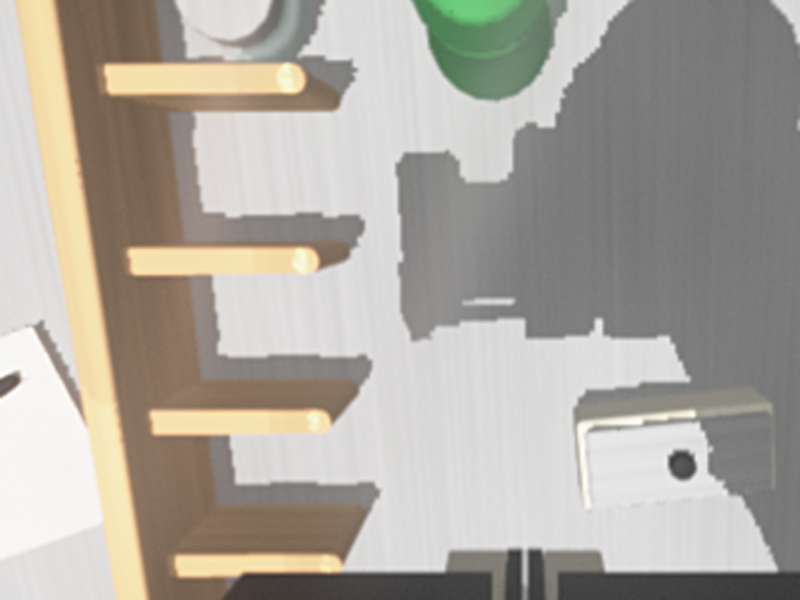

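```bash
cat > fitw.py <<'E'
from h import *
import pickle
from scipy.optimize import least_squares
c=pickle.load(open("w1.pkl","rb"))
f=lambda a:(np.array(a,float)+.5)/2.5-.5+np.array([110,20])
obs=f([(305,78),(319,261),(330,421),(341,566),(104,80),(128,262),(151,423),(175,566)])
ys=np.array([-132,-66,0,66])/1e3
L=np.array([(-.032,y,.062) for y in ys]+[(.045,y,.062) for y in ys])
def w(p,L): 
    cs,sn=np.cos(p[2]),np.sin(p[2]); return np.c_[p[0]+cs*L[:,0]-sn*L[:,1],p[1]+sn*L[:,0]+cs*L[:,1],L[:,2]]
r=least_squares(lambda p:(proj("w",w(p,L),c)-obs).ravel(),[.645,.05,-.04])
print("rack",r.x,r.fun.reshape(-1,2).round(1).tolist())
print("knob",atz("w",f((682,465)),.05,c))
for n,uv,z in [("bl",(579,406),0),("br",(752,390),0),("tl",(583,430),.036),("tr",(773,405),.036),("tl2",(587,508),.036),("tr2",(775,487),.036)]: print(n,atz("w",f(uv),z,c).round(4))
p=r.x
for n,l in [("d7",(0,-.198,.062)),("d6",(0,-.132,.062)),("d5",(0,-.066,.062)),("gap3",(0,-.033,0)),("front3",(-.09,-.033,0))]: print(n,w(p,np.array([l])).round(4))
E
python3 fitw.py
```

```text
rack [ 0.64801755  0.04956215 -0.04256251] [[0.8, 0.3], [0.7, -0.0], [1.2, 0.4], [1.2, -0.3], [-1.4, 0.1], [-0.6, -0.1], [-0.4, -0.1], [-1.5, -0.1]]
knob [0.46698495 0.08075361 0.05      ]
bl [0.5089 0.0645 0.    ]
br [0.423  0.0602 0.    ]
tl [0.5095 0.0666 0.036 ]
tr [0.4235 0.0588 0.036 ]
tl2 [0.5085 0.1048 0.036 ]
tr2 [0.4207 0.0983 0.036 ]
d7 [[ 0.6396 -0.1483  0.062 ]]
d6 [[ 0.6424 -0.0823  0.062 ]]
d5 [[ 0.6452 -0.0164  0.062 ]]
gap3 [[0.6466 0.0166 0.    ]]
front3 [[0.5567 0.0204 0.    ]]
```

Emit:
{"method": "arm_command", "body": {"targets": [[[0, 0, 0], [25, -40, 0], 1], [[0, 0, 0], [25, -40, 0], 1], [[0, 0, 0], [25, -40, 0], 1], [[0, 0, 0], [25, -40, 0], 1], [[0.004, 0.087, 0], [23, -36, 0], 1], [[0.004, 0.087, 0], [0, 0, -30], 1], [[0, 0, 0], [0, 0, -40], 1], [[0, 0, 0], [0, 0, -30], 1]]}}

```text
t: 2.55
eef_pos: [0.6568, -0.143, 0.3015]
ee_rot: [2.964, 0.001, -1.611]
force: [-0.4, -0.1, 0.3]
width: 0.0002
```

Emit:
{"method": "arm_command", "body": {"targets": [[[0, 0, 0], [0, 0, -20], 1], [[0, 0, 0], [0, 0, -15], 1], [[0, 0, 0], [0, 0, 0], 1]]}}

```text
t: 2.85
eef_pos: [0.6565, -0.1429, 0.2674]
ee_rot: [2.964, 0.001, -1.61]
force: [-0.8, 0.1, 0.3]
width: 0.0005
```

Emit:
{"method": "arm_command", "body": {"targets": [[[0, 0, 0], [0, -5, -10], 1], [[0, 0, 0], [0, 0, -5], 1], [[0, 0, 0], [0, 0, 0], 1]]}}

```text
t: 3.15
eef_pos: [0.6569, -0.149, 0.2546]
ee_rot: [2.967, 0.001, -1.611]
force: [-0.3, -1.0, -0.4]
width: 0.0005
```

```bash
cat > look.py <<'E'
from h import *
import sys
n,name,u0,v0,u1,v1,k=sys.argv[1],sys.argv[2],*map(int,sys.argv[3:8])
s=get_state(); Rm=R.from_euler('xyz',s["ee_rot"]).as_matrix(); print(s["t"],"pos",np.round(s["eef_pos"],4),"tip",np.round(s["eef_pos"]+Rm[:,2]*.178,4),"y",Rm[:,1].round(3),"z",Rm[:,2].round(3),"F",np.round(s["force"],1),"q",np.round(s["q"],2))
im,d=grab_frame(n); np.save("last.npy",d); im=im[v0:v1,u0:u1,::-1]
cv2.imwrite(f"pics/{name}.png",cv2.resize(im,None,fx=k,fy=k,interpolation=cv2.INTER_CUBIC))
E
python3 look.py side s1 220 130 380 280 4
```

```text
3.15 pos [ 0.6569 -0.149   0.2546] tip [ 0.6261 -0.1475  0.0793] y [-0.984  0.04   0.173] z [-0.173  0.008 -0.985] F [-0.3 -1.  -0.4] q [ 0.06  0.53 -0.08 -0.02 -1.14 -0.09]
```

View pics/s1.png

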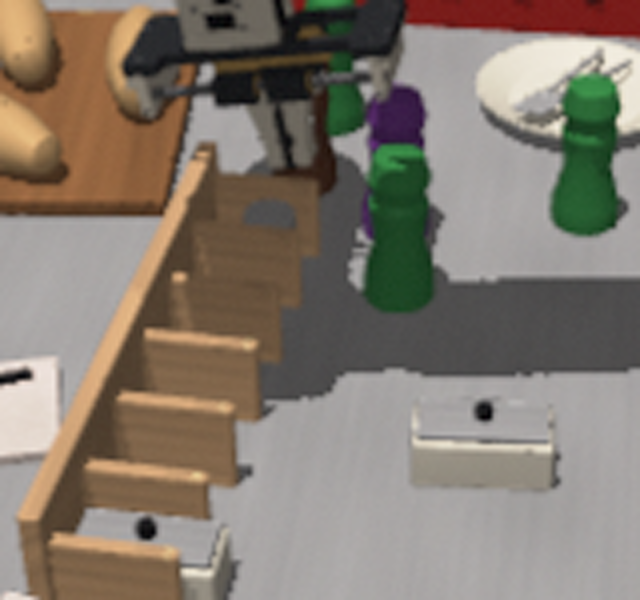

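Emit:
{"method": "arm_command", "body": {"targets": [[[0, 0, 0], [0, 0, -4], 1], [[0, 0, 0], [0, 0, -4], 1], [[0, 0, 0], [0, 0, -2], 1], [[0, 0, 0], [0, 0, -1], 1], [[0, 0, 0], [0, 0, -1], 1], [[0, 0, 0], [0, 0, 0], 1]]}}

```text
t: 3.8
eef_pos: [0.6571, -0.1488, 0.2426]
ee_rot: [2.967, 0.001, -1.611]
force: [-0.6, 0.6, 0.4]
width: 0.0005
```

Emit:
{"method": "arm_command", "body": {"targets": [[[0, 0, 0], [0, 0, -1], 1], [[0, 0, 0], [0, 0, -1], 1], [[0, 0, 0], [0, 0, 0], 1]]}}

```text
t: 4.1
eef_pos: [0.657, -0.1488, 0.2405]
ee_rot: [2.967, 0.001, -1.611]
force: [-0.3, -0.6, 0.7]
width: 0.0005
```

Emit:
{"method": "arm_command", "body": {"targets": [[[0, 0, 0], [0, 0, -1], 1], [[0, 0, 0], [0, 0, 0], 1]]}}

```text
t: 4.3
eef_pos: [0.6571, -0.1488, 0.2396]
ee_rot: [2.967, 0.001, -1.611]
force: [0.1, -0.1, -0.0]
width: 0.0007
```

Emit:
{"method": "arm_command", "body": {"targets": [[[0, 0, 0], [0, 0, -1], 1], [[0, 0, 0], [0, 0, 0], 1]]}}

```text
t: 4.5
eef_pos: [0.6571, -0.1488, 0.2393]
ee_rot: [2.968, 0.001, -1.611]
force: [-1.4, 0.6, 3.8]
width: 0.0004
```

Emit:
{"method": "arm_command", "body": {"targets": [[[0, 0, 0], [0, 0, -1], 1], [[0, 0, 0], [0, 0, 0], 1]]}}

```text
t: 4.7
eef_pos: [0.6571, -0.1488, 0.2392]
ee_rot: [2.968, 0.001, -1.61]
force: [-3.0, 1.3, 9.5]
width: 0.0002
```

Emit:
{"method": "arm_command", "body": {"targets": [[[0, 0, 0], [0, 0, 10], 1], [[0, 0, 0], [0, 0, 10], 1], [[0, 0, 0], [1, 22, 0], 1], [[0, 0, 0], [1, 22, 0], 1], [[0, 0, 0], [1, 22, 0], 1], [[0, 0, 0], [0, 0, -8], 1], [[0, 0, 0], [0, 0, -6], 1], [[0, 0, 0], [0, 0, 0], 1]]}}

```text
t: 5.5
eef_pos: [0.6596, -0.0834, 0.2425]
ee_rot: [2.965, 0.001, -1.611]
force: [0.5, -0.5, -0.3]
width: 0.0005
```

```bash
python3 look.py side s2 220 130 380 280 4
```

```text
5.5 pos [ 0.6596 -0.0834  0.2425] tip [ 0.6285 -0.082   0.0673] y [-0.984  0.04   0.175] z [-0.175  0.008 -0.985] F [ 0.5 -0.5 -0.3] q [ 0.16  0.53 -0.1  -0.04 -1.11 -0.18]
```

View pics/s2.png

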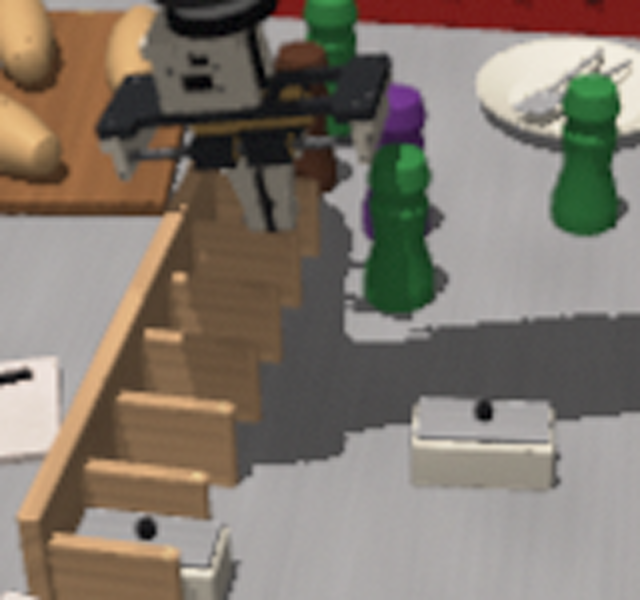

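The fingers (tip around crop (270,225)) stand just over divider 6. Touch it.

Emit:
{"method": "arm_command", "body": {"targets": [[[0, 0, 0], [0, 0, -1.5], 1], [[0, 0, 0], [0, 0, -1], 1], [[0, 0, 0], [0, 0, -1], 1], [[0, 0, 0], [0, 0, 0], 1]]}}

```text
t: 5.95
eef_pos: [0.66, -0.0831, 0.2401]
ee_rot: [2.967, 0.001, -1.611]
force: [-0.6, -0.7, -0.2]
width: 0.0004
```

Emit:
{"method": "arm_command", "body": {"targets": [[[0, 0, 0], [0, 0, -1], 1], [[0, 0, 0], [0, 0, 0], 1]]}}

```text
t: 6.15
eef_pos: [0.6601, -0.0829, 0.2394]
ee_rot: [2.968, 0.001, -1.611]
force: [-0.3, -0.8, 1.3]
width: 0.0002
```

Emit:
{"method": "arm_command", "body": {"targets": [[[0, 0, 0], [0, 0, -1.5], 1], [[0, 0, 0], [0, 0, 0], 1]]}}

```text
t: 6.35
eef_pos: [0.6601, -0.0828, 0.2392]
ee_rot: [2.968, 0.001, -1.61]
force: [-3.3, 0.4, 10.2]
width: 0.0005
```

Emit:
{"method": "arm_command", "body": {"targets": [[[0, 0, 0], [0, 0, 10], 1], [[0, 0, 0], [0, 0, 10], 1], [[0, 0, 0], [1, 22, 0], 1], [[0, 0, 0], [1, 22, 0], 1], [[0, 0, 0], [1, 22, 0], 1], [[0, 0, 0], [0, 0, -8], 1], [[0, 0, 0], [0, 0, -6], 1], [[0, 0, 0], [0, 0, 0], 1]]}}

```text
t: 7.15
eef_pos: [0.6626, -0.0173, 0.2426]
ee_rot: [2.966, 0.001, -1.611]
force: [-1.0, -0.4, -0.3]
width: 0.0003
```

Emit:
{"method": "arm_command", "body": {"targets": [[[0, 0, 0], [0, 0, -1.5], 1], [[0, 0, 0], [0, 0, -1], 1], [[0, 0, 0], [0, 0, -1], 1], [[0, 0, 0], [0, 0, 0], 1]]}}

```text
t: 7.55
eef_pos: [0.663, -0.0172, 0.2401]
ee_rot: [2.967, 0.001, -1.611]
force: [-0.2, 0.1, 0.7]
width: 0.0003
```

Emit:
{"method": "arm_command", "body": {"targets": [[[0, 0, 0], [0, 0, -1], 1], [[0, 0, 0], [0, 0, -1.5], 1], [[0, 0, 0], [0, 0, 0], 1]]}}

```text
t: 7.85
eef_pos: [0.6631, -0.0169, 0.2392]
ee_rot: [2.968, 0.001, -1.61]
force: [-2.8, -0.5, 9.4]
width: 0.0005
```

```bash
python3 look.py side s3 220 130 380 280 4
```

```text
7.85 pos [ 0.6631 -0.0169  0.2392] tip [ 0.6324 -0.0156  0.0639] y [-0.984  0.039  0.173] z [-0.172  0.007 -0.985] F [-2.8 -0.5  9.4] q [ 0.25  0.53 -0.1  -0.06 -1.11 -0.26]
```

View pics/s3.png

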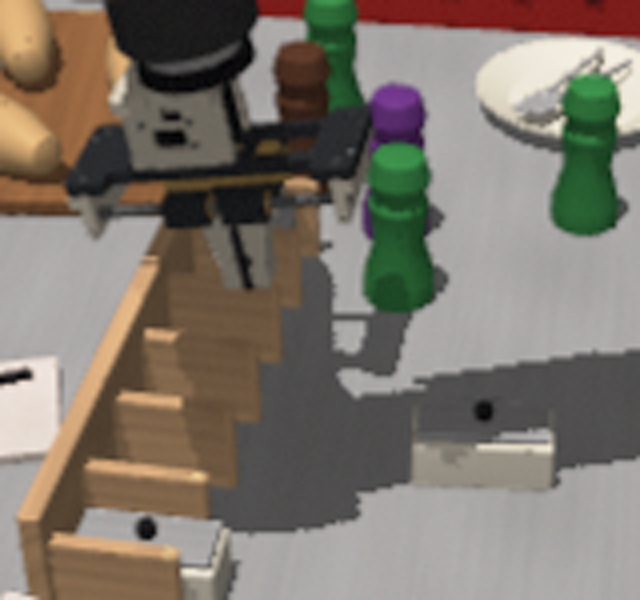

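Emit:
{"method": "arm_command", "body": {"targets": [[[0, 0, 0], [0, 0, 30], 1], [[0, 0, 0], [0, 0, 40], 1], [[-0.004, -0.087, 0], [-33, 26, 0], 1], [[-0.004, -0.087, 0], [-33, 26, 0], 1], [[0, 0, 0.05], [-33, 27, 0], 1], [[0, 0, 0.054], [-33, 26, 0], 1], [[0, 0, 0], [-33, 26, 0], 1], [[0, 0, 0], [-32, 26, 0], 1]]}}

```text
t: 8.7
eef_pos: [0.4646, 0.1408, 0.3079]
ee_rot: [-3.141, 0.0, -1.507]
force: [0.8, 1.0, 0.8]
width: 0.0004
```

Emit:
{"method": "arm_command", "body": {"targets": [[[0, 0, 0], [0, 0, -40], 1], [[0, 0, 0], [0, 0, -20], 1], [[0, 0, 0], [0, 0, 0], 1]]}}

```text
t: 9.0
eef_pos: [0.4649, 0.1399, 0.2457]
ee_rot: [3.138, -0.002, -1.506]
force: [0.0, -0.1, 0.1]
width: 0.0005
```

```bash
python3 look.py side s4 240 160 440 310 4;
```

```text
9.0 pos [0.4649 0.1399 0.2457] tip [0.4642 0.1395 0.0677] y [-0.998 -0.065  0.004] z [-0.004 -0.002 -1.   ] F [ 0.  -0.1  0.1] q [ 0.7   0.22 -0.6  -0.   -0.75 -0.63]
```

View pics/s4.png

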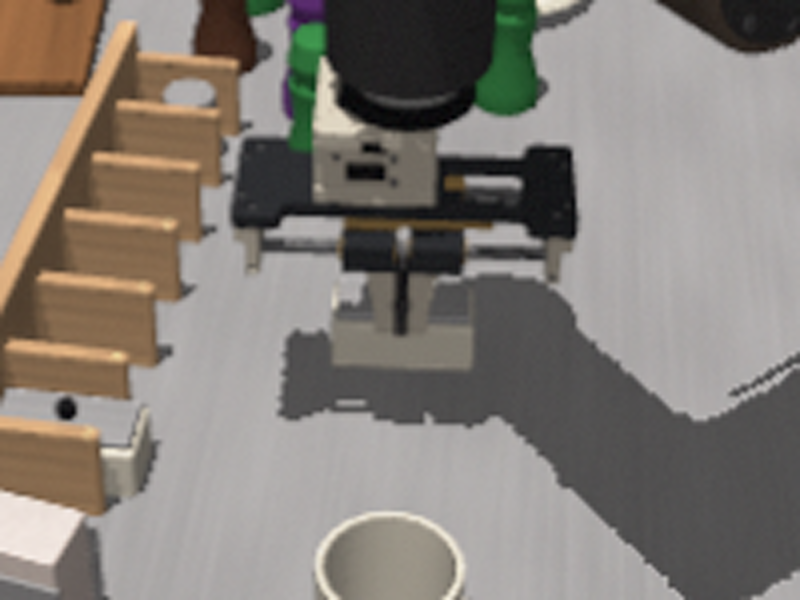

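Emit:
{"method": "arm_command", "body": {"targets": [[[0, 0, 0], [1, 0, -30], 1], [[0, 0, 0], [0, 0, -20], 1], [[0, 0, 0], [0, 0, -6], 1], [[0, 0, 0], [1, -10, 0], 1], [[0, 0, 0], [0, -6, 0], 1], [[0, 0, 0], [0, -4, 0], 1], [[0, 0, 0], [0, 0, 0], 1]]}}

```text
t: 9.75
eef_pos: [0.4683, 0.1195, 0.1926]
ee_rot: [-3.14, 0.001, -1.508]
force: [-0.3, -0.7, -0.8]
width: 0.0004
```

```bash
python3 look.py top t4 205 125 405 275 4;
```

```text
9.75 pos [0.4683 0.1195 0.1926] tip [0.4685 0.1197 0.0146] y [-0.998 -0.063 -0.001] z [ 0.001  0.001 -1.   ] F [-0.3 -0.7 -0.8] q [ 0.66  0.3  -0.66  0.   -0.61 -0.6 ]
```

View pics/t4.png

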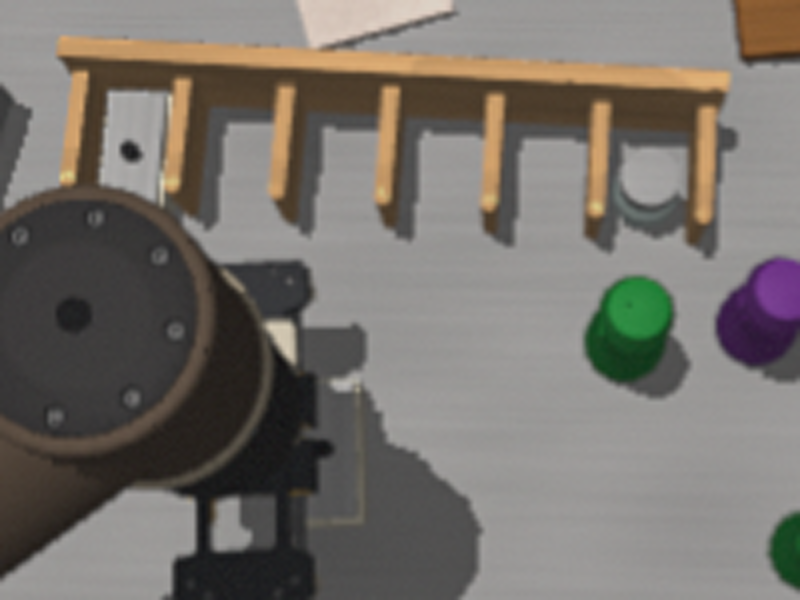

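Emit:
{"method": "arm_command", "body": {"targets": [[[0, 0, 0], [0, -3, 0], 1], [[0, 0, 0], [0, -3, 0], 1], [[0, 0, 0], [0, -3, 0], 1], [[0, 0, -0.007], [0, -4, 0], 1], [[0, 0, -0.007], [0, -4, 0], 1], [[0, 0, -0.007], [0, -4, 0], 1], [[0, 0, -0.007], [0, -4, 0], 1]]}}

```text
t: 10.5
eef_pos: [0.4681, 0.0949, 0.1917]
ee_rot: [-3.141, 0.0, -1.535]
force: [-0.1, 2.1, 1.7]
width: 0.0005
```

```bash
python3 look.py top t5 205 125 405 275 4;
```

```text
10.5 pos [0.4681 0.0949 0.1917] tip [0.4682 0.0949 0.0137] y [-0.999 -0.035 -0.   ] z [ 0.  0. -1.] F [-0.1  2.1  1.7] q [ 0.61  0.3  -0.67  0.   -0.6  -0.58]
```

View pics/t5.png

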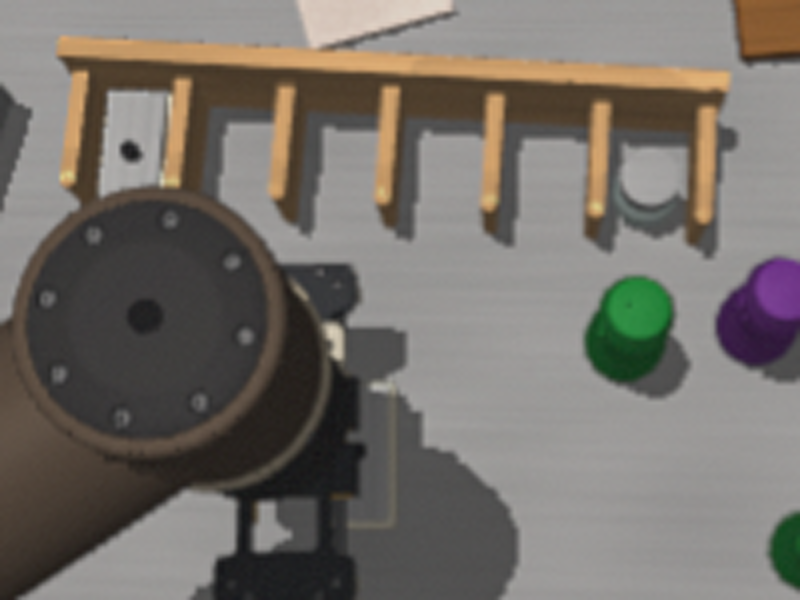

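Emit:
{"method": "arm_command", "body": {"targets": [[[0, 0, -0.008], [0, -4, 0], 1], [[0, 0, -0.008], [0, -4, 0], 1], [[0, 0, -0.008], [0, -4, 0], 1], [[0, 0, -0.008], [0, -4, 0], 1], [[0, 0, -0.008], [0, -4, 0], 1], [[0, 0, -0.008], [0, -4, 0], 1], [[0, 0, -0.008], [0, -4, 0], 1], [[0, 0, -0.008], [0, -4, 0], 1]]}}

```text
t: 11.35
eef_pos: [0.468, 0.0627, 0.1916]
ee_rot: [3.141, -0.0, -1.6]
force: [0.4, 1.5, -0.8]
width: 0.0005
```

Emit:
{"method": "arm_command", "body": {"targets": [[[0, 0, -0.008], [0, -3, 0], 1], [[0, 0, -0.008], [0, -2, 0], 1], [[0, 0, 0], [0, -2, 0], 1], [[0, 0, 0], [0, 0, 0], 1]]}}

```text
t: 11.75
eef_pos: [0.4679, 0.0558, 0.1916]
ee_rot: [3.141, -0.0, -1.615]
force: [0.3, 0.7, -0.5]
width: 0.0007
```

```bash
python3 look.py top t6 205 125 405 275 4;
```

```text
11.75 pos [0.4679 0.0558 0.1916] tip [0.4678 0.0557 0.0136] y [-0.999  0.044  0.001] z [-0.001 -0.    -1.   ] F [ 0.3  0.7 -0.5] q [ 0.54  0.29 -0.69  0.   -0.59 -0.58]
```

View pics/t6.png

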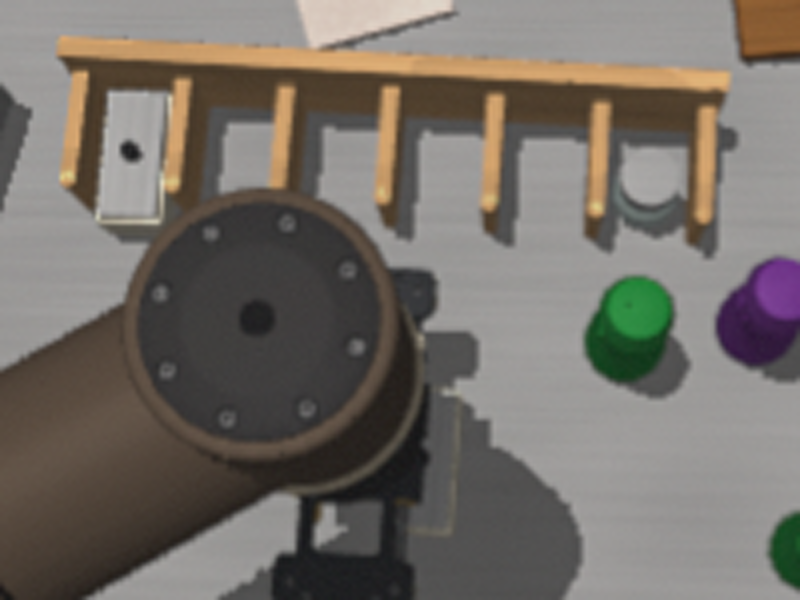

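Emit:
{"method": "arm_command", "body": {"targets": [[[0, 0, 0], [0, 8, 0], 1], [[0, 0, 0], [0, 15, 0], 1], [[0, 0, 0], [0, 0, 40], 1], [[0, 0, 0.143], [0, 20, 40], 1], [[0, 0, 0.143], [0, 40, 30], 1], [[0, 0, 0.143], [0, 40, 0], 1], [[0, 0, 0.143], [0, 40, 0], 1], [[0, 0, 0.143], [0, 30, 0], 1]]}}

```text
t: 12.6
eef_pos: [0.4675, 0.2525, 0.3023]
ee_rot: [-3.14, 0.0, -0.892]
force: [0.2, 0.1, 0.4]
width: 0.0003
```

```bash
python3 look.py top t7 205 125 405 275 4;
```

```text
12.6 pos [0.4675 0.2525 0.3023] tip [0.4677 0.2527 0.1243] y [-0.779 -0.628 -0.002] z [ 0.001  0.001 -1.   ] F [0.2 0.1 0.4] q [ 0.86  0.22 -0.44  0.   -0.91 -0.19]
```

View pics/t7.png

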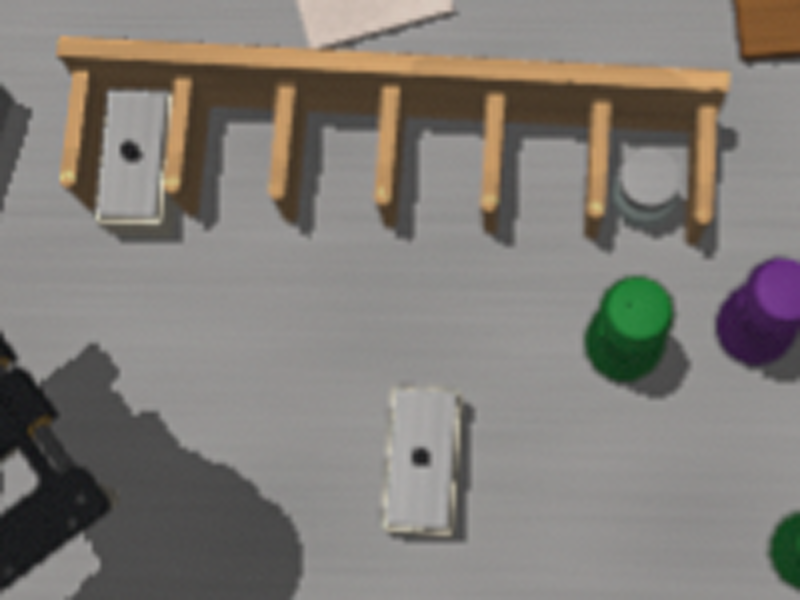

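```bash
cat > tub.py <<'E'
from h import *
def c2p(a): return (np.array(a,float)+.5)/4-.5+np.array([205,125])
def rk(P):
    d=np.array(P)[:2]-[.647,.0494]; a=-.043; return np.array([np.cos(a)*d[0]+np.sin(a)*d[1],-np.sin(a)*d[0]+np.cos(a)*d[1]]).round(4)
def rep(T,k):
    c=np.array([atz("top",c2p(t),.036)[:2] for t in T]); print("ctr",c.mean(0).round(4),"rack",rk(c.mean(0)))
    print("knob",atz("top",c2p(k),.05).round(4),"rack",rk(atz("top",c2p(k),.05)))
    v=c[0]-c[3]; v2=c[1]-c[2]; print("yaw",np.arctan2(*v[::-1]),np.arctan2(*v2[::-1]),"near",((c[2]+c[3])/2).round(4))
E
python3 -c "
from tub import *
rep([(392,385),(460,391),(450,535),(383,530)],(421,457))"
```

```text
ctr [0.4609 0.0227] rack [-0.1848 -0.0346]
knob [0.4611 0.0221 0.05  ] rack [-0.1846 -0.0353]
yaw -0.028147249825137863 -0.04364977818493165 near [0.4165 0.0243]
```

Emit:
{"method": "arm_command", "body": {"targets": [[[0, 0, 0.142], [-13, -38, 0], 1], [[0, 0, 0.142], [-13, -38, 0], 1], [[0, 0, 0.142], [-13, -38, 0], 1], [[0, 0, 0.142], [-13, -38, 0], 1], [[0, 0, 0.142], [-13, -38, 0], 1], [[0, 0, 0.139], [-10, -37, 0], 1], [[0, 0, 0], [0, 0, -20], 1], [[0, 0, 0], [0, 0, 0], 1]]}}

```text
t: 13.45
eef_pos: [0.3921, 0.0217, 0.2805]
ee_rot: [3.141, 0.002, -0.053]
force: [0.7, 0.3, 0.4]
width: 0.0006
```

Emit:
{"method": "arm_command", "body": {"targets": [[[0, 0, 0.01], [0, 3, -30], 1], [[0, 0, 0], [0, 0, -30], 1], [[0, 0, 0], [0, 0, -20], 1], [[0, 0, 0], [0, 0, -9], 1], [[0, 0, 0], [0, 0, 0], 1]]}}

```text
t: 13.95
eef_pos: [0.3932, 0.0259, 0.1921]
ee_rot: [3.14, 0.002, -0.04]
force: [-0.0, -0.7, -0.2]
width: 0.0005
```

```bash
python3 look.py side s8 280 140 480 290 4;
```

```text
13.95 pos [0.3932 0.0259 0.1921] tip [0.3929 0.0257 0.0141] y [-0.04  -0.999  0.002] z [-0.002 -0.001 -1.   ] F [-0.  -0.7 -0.2] q [ 0.57  0.18 -0.85  0.   -0.54  0.96]
```

View pics/s8.png

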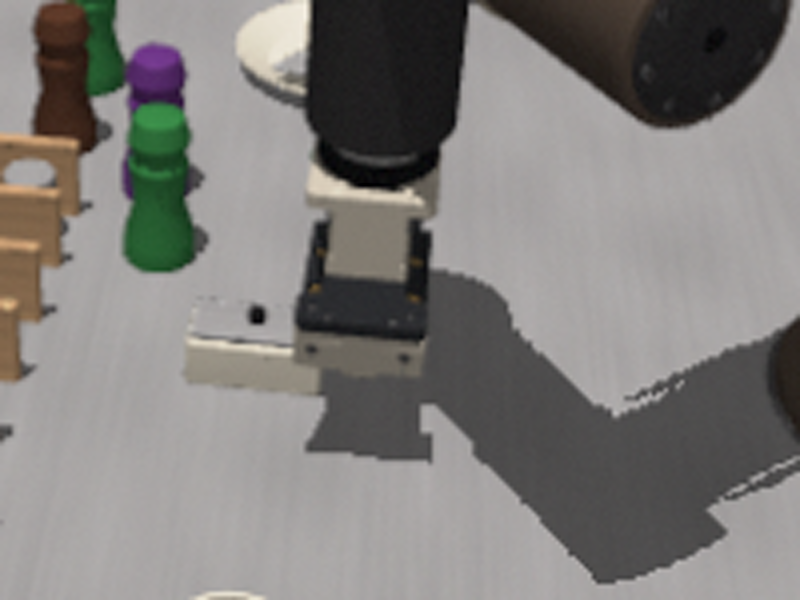

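Emit:
{"method": "arm_command", "body": {"targets": [[[0, 0, 0], [5, -0.2, 0], 1], [[0, 0, 0], [4, -0.2, 0], 1], [[0, 0, 0], [3, -0.1, 0], 1], [[0, 0, 0], [3, -0.1, 0], 1], [[0, 0, 0], [4, -0.2, 0], 1], [[0, 0, 0], [5, -0.2, 0], 1], [[0, 0, 0], [5, -0.2, 0], 1], [[0, 0, 0], [5, -0.2, 0], 1]]}}

```text
t: 14.8
eef_pos: [0.4274, 0.0236, 0.1926]
ee_rot: [3.141, 0.0, -0.041]
force: [-2.8, -0.1, 2.5]
width: 0.0004
```

Emit:
{"method": "arm_command", "body": {"targets": [[[0, 0, 0], [5, -0.2, 0], 1], [[0, 0, 0], [5, -0.2, 0], 1], [[0, 0, 0], [5, -0.2, 0], 1], [[0, 0, 0], [5, -0.2, 0], 1], [[0, 0, 0], [5, -0.2, 0], 1], [[0, 0, 0], [4, -0.2, 0], 1], [[0, 0, 0], [3, -0.1, 0], 1], [[0, 0, 0], [0, 0, 0], 1]]}}

```text
t: 15.6
eef_pos: [0.4596, 0.0226, 0.1927]
ee_rot: [-3.141, -0.001, -0.041]
force: [0.2, 0.3, -0.1]
width: 0.0006
```

```bash
python3 look.py top t9 205 125 405 275 4;
```

```text
15.6 pos [0.4596 0.0226 0.1927] tip [0.4598 0.0226 0.0147] y [-0.041 -0.999 -0.   ] z [ 0.001  0.    -1.   ] F [ 0.2  0.3 -0.1] q [ 0.48  0.27 -0.71  0.   -0.59  1.05]
```

View pics/t9.png

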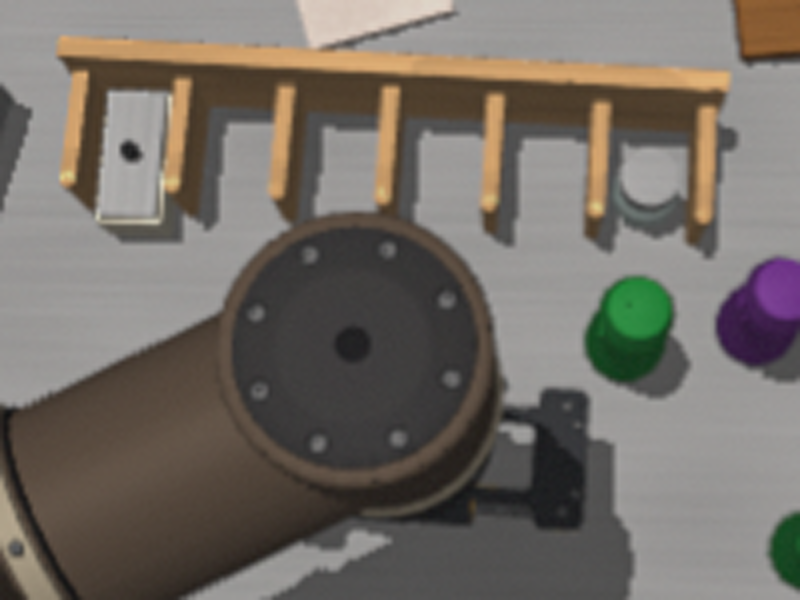

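Emit:
{"method": "arm_command", "body": {"targets": [[[0, 0, 0], [-10, 0, 0], 1], [[0, 0, 0], [-8, 0, 10], 1], [[0, 0, 0], [0, 0, 40], 1], [[0, 0, -0.143], [0, 20, 40], 1], [[0, 0, -0.143], [0, 40, 20], 1], [[0, 0, -0.143], [0, 40, 0], 1], [[0, 0, -0.143], [0, 40, 0], 1], [[0, 0, -0.143], [0, 40, 0], 1]]}}

```text
t: 16.45
eef_pos: [0.4399, 0.2025, 0.3036]
ee_rot: [-3.14, 0.0, -0.758]
force: [1.5, -0.3, -1.0]
width: 0.0006
```

```bash
python3 look.py top t10 205 125 405 275 4;
```

```text
16.45 pos [0.4399 0.2025 0.3036] tip [0.4402 0.2028 0.1256] y [-0.687 -0.726 -0.002] z [ 0.001  0.002 -1.   ] F [ 1.5 -0.3 -1. ] q [ 0.84  0.14 -0.54 -0.   -0.89 -0.03]
```

View pics/t10.png

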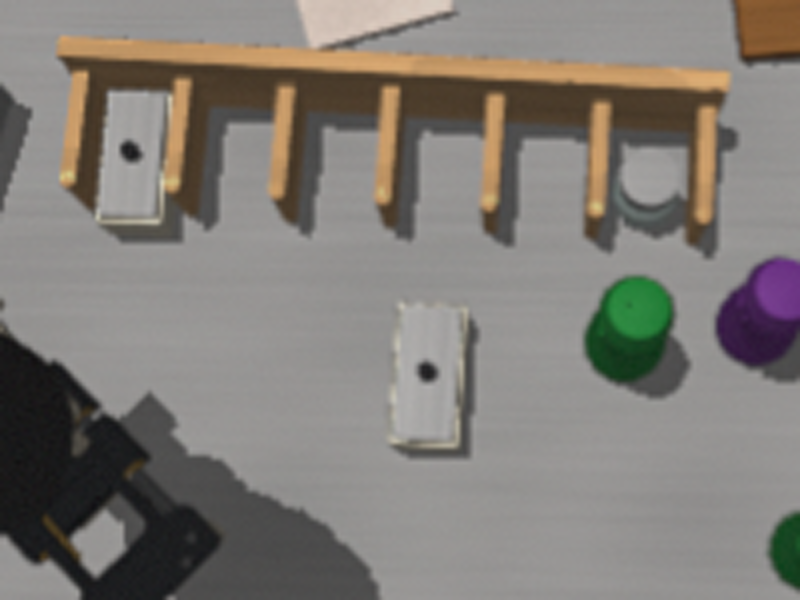

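```bash
python3 -c "
from tub import *
rep([(400,303),(468,308),(459,447),(390,442)],(427,371))"
```

```text
ctr [0.5138 0.0194] rack [-0.1318 -0.0357]
knob [0.5137 0.02   0.05  ] rack [-0.1319 -0.0351]
yaw -0.03801381006206226 -0.039379596506503314 near [0.4702 0.021 ]
```

Emit:
{"method": "arm_command", "body": {"targets": [[[0, 0, -0.143], [-6, -30, 0], 1], [[0, 0, -0.143], [-6, -30, 0], 1], [[0, 0, -0.143], [-6, -30, 0], 1], [[0, 0, -0.143], [-6, -30, 0], 1], [[0, 0, -0.143], [-6, -30, 0], 1], [[0, 0, -0.141], [-5, -29, 0], 1], [[-0.004, -0.087, 0], [0, 0, 0], 1], [[-0.004, -0.088, 0], [0, 0, 0], 1]]}}

```text
t: 17.3
eef_pos: [0.4056, 0.0215, 0.3029]
ee_rot: [-2.962, 0.0, -1.61]
force: [-0.2, -1.1, -0.1]
width: 0.0007
```

Emit:
{"method": "arm_command", "body": {"targets": [[[0, 0, 0], [0, 0, -30], 1], [[0, 0, 0], [0, 0, -30], 1], [[0, 0, 0], [0, 0, 0], 1]]}}

```text
t: 17.6
eef_pos: [0.4039, 0.0212, 0.2401]
ee_rot: [-2.971, -0.004, -1.608]
force: [-0.2, 0.4, 0.4]
width: 0.0002
```

```bash
python3 look.py side s11 260 140 460 290 4;
```

```text
17.6 pos [0.4039 0.0212 0.2401] tip [0.4341 0.0193 0.0647] y [-0.985  0.036 -0.17 ] z [ 0.17  -0.011 -0.985] F [-0.2  0.4  0.4] q [ 0.59  0.05 -0.94  0.24 -0.46 -0.83]
```

View pics/s11.png

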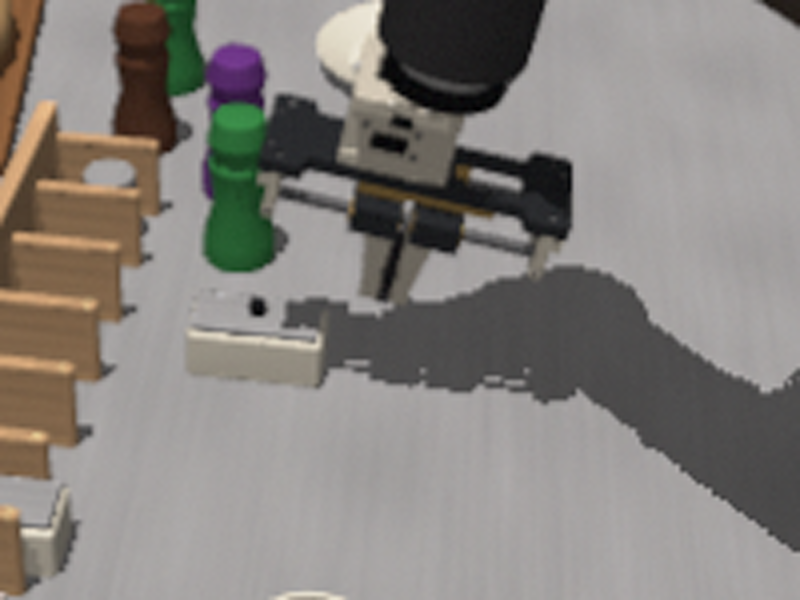

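Emit:
{"method": "arm_command", "body": {"targets": [[[0, 0, 0], [0, 3, -25], 1], [[0, 0, 0], [0, 0, -16], 1], [[0, 0, 0], [0, 0, -6], 1], [[0, 0, 0], [0, 0, 0], 1]]}}

```text
t: 18.05
eef_pos: [0.41, 0.0248, 0.1986]
ee_rot: [-2.972, 0.001, -1.608]
force: [-0.6, -0.9, 1.1]
width: 0.0002
```

Emit:
{"method": "arm_command", "body": {"targets": [[[0, 0, 0], [5, -0.2, 0], 1], [[0, 0, 0], [4, -0.2, 0], 1], [[0, 0, 0], [4, -0.2, 0], 1], [[0, 0, 0], [4, -0.2, 0], 1], [[0, 0, 0], [4, -0.2, 0], 1], [[0, 0, 0], [4, -0.2, 0], 1], [[0, 0, 0], [4, -0.2, 0], 1], [[0, 0, 0], [4, -0.2, 0], 1]]}}

```text
t: 18.85
eef_pos: [0.4426, 0.023, 0.1977]
ee_rot: [-2.973, 0.001, -1.608]
force: [-3.6, 0.4, 1.4]
width: 0.0006
```

```bash
python3 look.py top t12 205 125 405 275 4;
```

```text
18.85 pos [0.4426 0.023  0.1977] tip [0.4725 0.022  0.0222] y [-0.985  0.037 -0.168] z [ 0.168 -0.006 -0.986] F [-3.6  0.4  1.4] q [ 0.52  0.19 -0.93  0.29 -0.32 -0.83]
```

View pics/t12.png

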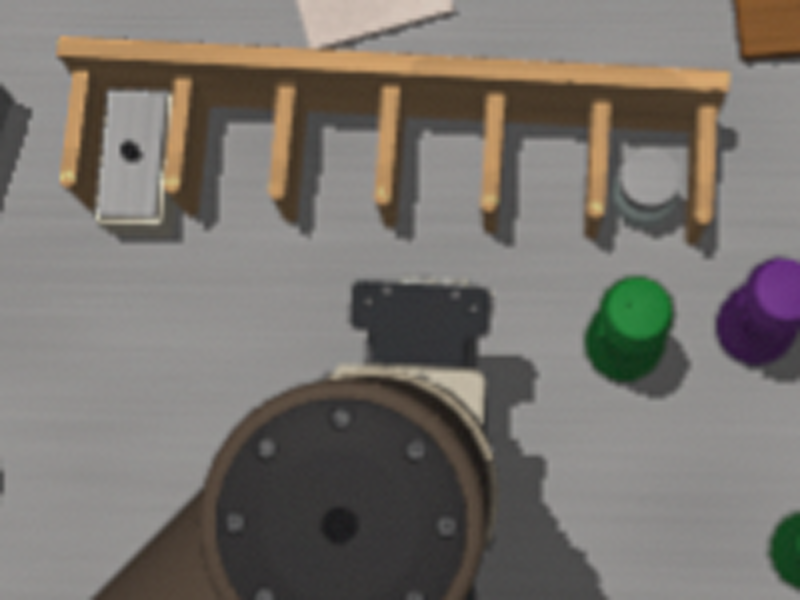

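```bash
python3 look.py side s12 220 140 420 290 4;
```

```text
18.9 pos [0.4433 0.0233 0.1978] tip [0.4733 0.0224 0.0224] y [-0.985  0.036 -0.169] z [ 0.169 -0.005 -0.986] F [-0.1  0.3 -0.6] q [ 0.52  0.2  -0.93  0.29 -0.32 -0.83]
```

View pics/s12.png

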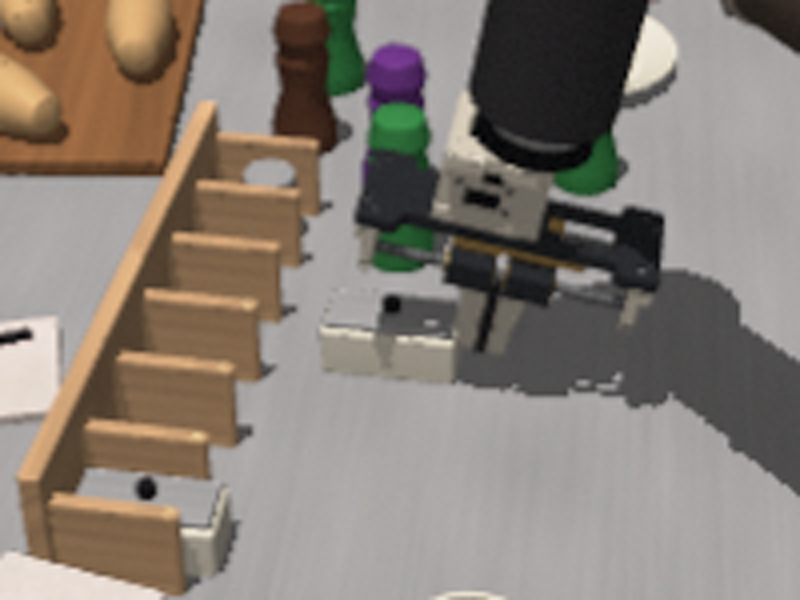

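Emit:
{"method": "arm_command", "body": {"targets": [[[0, 0, 0], [4, -0.2, 0], 1], [[0, 0, 0], [4, -0.2, 0], 1], [[0, 0, 0], [4, -0.2, 0], 1], [[0, 0, 0], [4, -0.2, 0], 1], [[0, 0, 0], [4, -0.2, 0], 1], [[0, 0, 0], [4, -0.2, 0], 1], [[0, 0, 0], [4, -0.2, 0], 1], [[0, 0, 0], [2, 0, 0], 1]]}}

```text
t: 19.75
eef_pos: [0.4729, 0.0218, 0.1978]
ee_rot: [-2.972, 0.001, -1.608]
force: [-1.2, 0.1, -0.1]
width: 0.0002
```

```bash
python3 look.py side s13 220 140 420 290 4;
```

```text
19.75 pos [0.4729 0.0218 0.1978] tip [0.5029 0.0208 0.0224] y [-0.985  0.037 -0.169] z [ 0.168 -0.005 -0.986] F [-1.2  0.1 -0.1] q [ 0.49  0.24 -0.85  0.25 -0.35 -0.75]
```

View pics/s13.png

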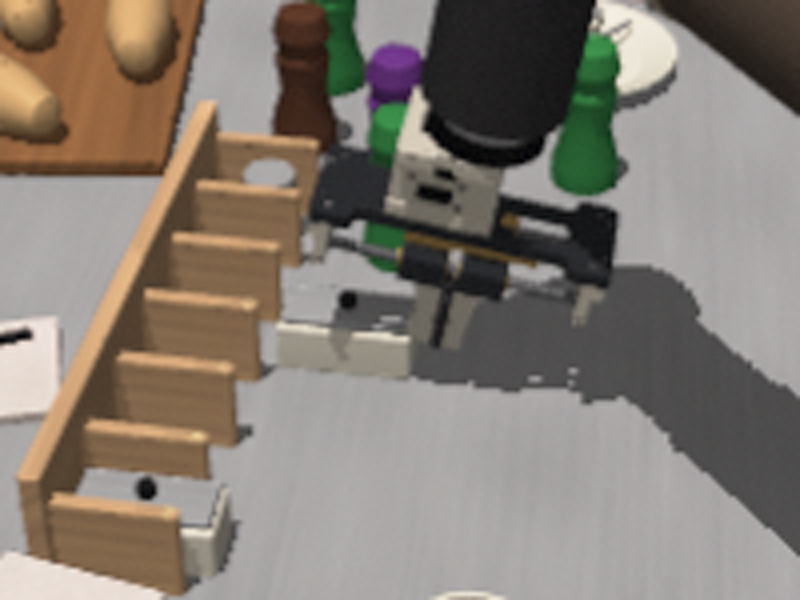

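```bash
python3 look.py top t13 205 125 405 275 4;
```

```text
19.8 pos [0.4731 0.0219 0.1978] tip [0.5031 0.0209 0.0224] y [-0.985  0.037 -0.169] z [ 0.169 -0.005 -0.986] F [-0.4  0.4 -0.9] q [ 0.49  0.24 -0.85  0.25 -0.35 -0.75]
```

View pics/t13.png

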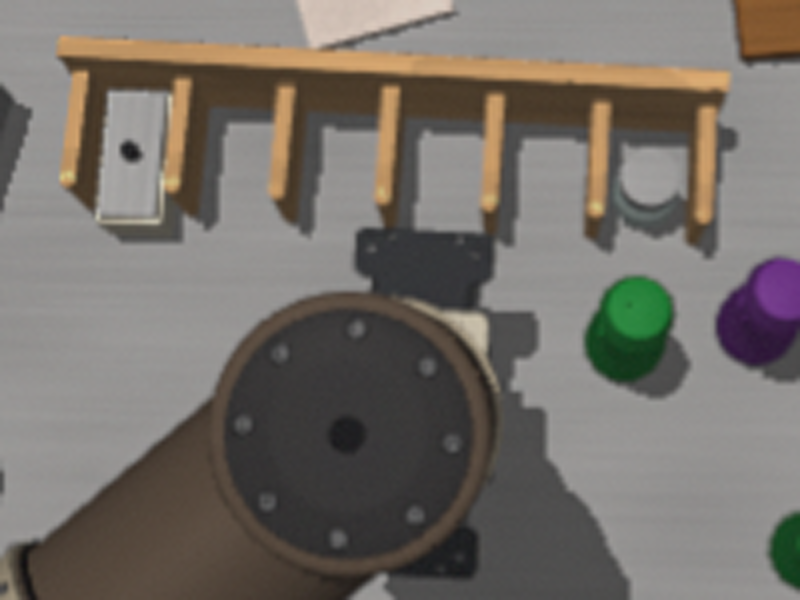

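```bash
python3 -c "
from tub import *
f=lambda a:(np.array(a,float)+.5)/4-.5+np.array([220,140])
a,b=atz('side',f((410,377)),0),atz('side',f((278,365)),0)
k=atz('side',f((348,299)),.05)
print(a,b,rk(a),rk(b),'yaw',np.arctan2(b[1]-a[1],b[0]-a[0]),k,rk(k))
a,b=atz('side',f((410,332)),.036),atz('side',f((279,321)),.036)
print(a,b,rk(a),rk(b),'yaw',np.arctan2(b[1]-a[1],b[0]-a[0]))
"
```

```text
[0.52078124 0.03475546 0.        ] [0.61086864 0.03296367 0.        ] [-0.1255 -0.0201] [-0.0354 -0.018 ] yaw -0.019886838429693767 [0.56420111 0.01937162 0.05      ] [-0.0814 -0.0336]
[0.52123183 0.03187137 0.036     ] [0.60921045 0.03069517 0.036     ] [-0.1249 -0.0229] [-0.037  -0.0203] yaw -0.013368407612276739
```

```bash
python3 look.py wrist w14 0 0 640 400 1; python3 -c "
from h import *;import pickle
pickle.dump(camera_params('wrist'),open('w14.pkl','wb'))"
```

```text
19.85 pos [0.473  0.0219 0.1979] tip [0.503  0.021  0.0225] y [-0.985  0.037 -0.169] z [ 0.169 -0.005 -0.986] F [ 0.1 -0.7 -0.1] q [ 0.49  0.24 -0.85  0.25 -0.34 -0.76]
```

View pics/w14.png

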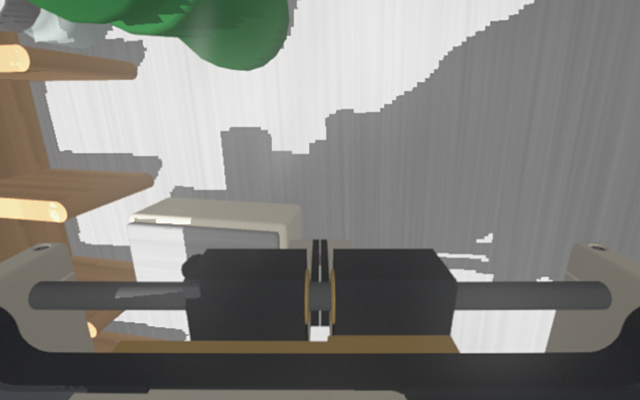

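```bash
python3 - <<'E'
from tub import *
import pickle
c=pickle.load(open('w14.pkl','rb'))
for n,uv,z in [("d5 bottom front tip",(153,181),0),("d5 top front",(60,211),.062),("face bot far",(172,198),0),("face bot near",(301,206),0),("top far",(130,219),.036),("top near",(280,235),.036)]:
    P=atz('w',uv,z,c); print(n,P.round(4),rk(P))
im=cv2.imread("pics/w14.png"); cv2.imwrite("pics/w14c.png",cv2.resize(im[150:270,100:320],None,fx=3.5,fy=3.5,interpolation=cv2.INTER_CUBIC))
E
```

```text
d5 bottom front tip [ 0.6151 -0.0149  0.    ] [-0.0291 -0.0656]
d5 top front [ 0.6178 -0.0159  0.062 ] [-0.0263 -0.0665]
face bot far [ 0.6036 -0.0036 -0.    ] [-0.041  -0.0548]
face bot near [ 5.177e-01  2.000e-04 -0.000e+00] [-0.127  -0.0547]
top far [ 0.6053 -0.0025  0.036 ] [-0.0394 -0.0536]
top near [0.5206 0.0038 0.036 ] [-0.1243 -0.051 ]
```

View pics/w14c.png

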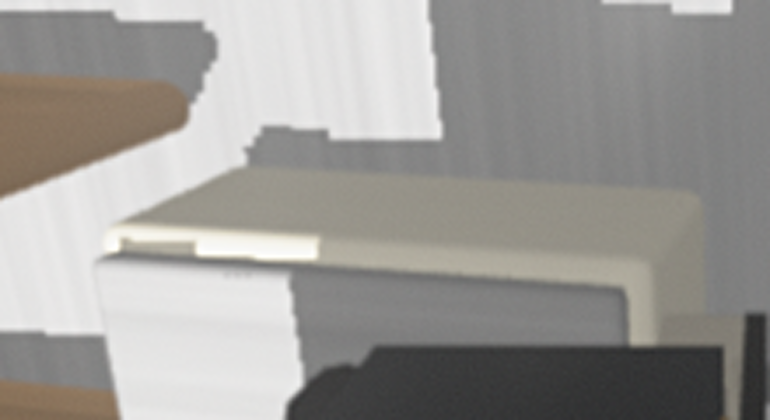

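Emit:
{"method": "arm_command", "body": {"targets": [[[0, 0, 0], [4, -0.2, 0], 1], [[0, 0, 0], [4, -0.2, 0], 1], [[0, 0, 0], [4, -0.2, 0], 1], [[0, 0, 0], [4, -0.2, 0], 1], [[0, 0, 0], [4, -0.2, 0], 1], [[0, 0, 0], [4, -0.2, 0], 1], [[0, 0, 0], [4, -0.2, 0], 1], [[0, 0, 0], [4, 0, 0], 1]]}}

```text
t: 20.7
eef_pos: [0.5048, 0.0203, 0.1978]
ee_rot: [-2.973, 0.001, -1.608]
force: [-3.3, 0.3, 2.0]
width: 0.0005
```

```bash
python3 look.py side s15 220 140 420 290 4;
```

```text
20.7 pos [0.5048 0.0203 0.1978] tip [0.5347 0.0193 0.0223] y [-0.985  0.037 -0.168] z [ 0.168 -0.005 -0.986] F [-3.3  0.3  2. ] q [ 0.45  0.28 -0.77  0.21 -0.38 -0.68]
```

View pics/s15.png

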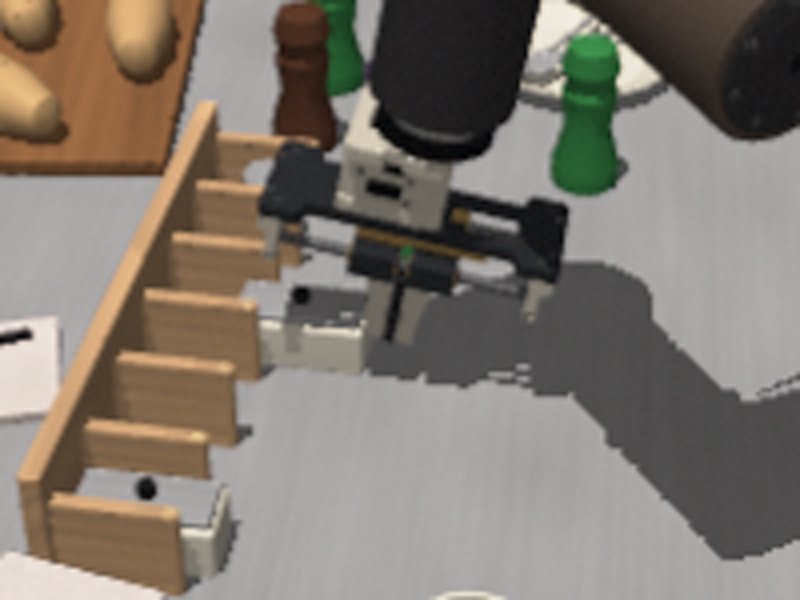

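Emit:
{"method": "arm_command", "body": {"targets": [[[0, 0, 0], [4, -0.2, 0], 1], [[0, 0, 0], [4, -0.2, 0], 1], [[0, 0, 0], [4, -0.2, 0], 1], [[0, 0, 0], [4, -0.2, 0], 1], [[0, 0, 0], [4, -0.2, 0], 1], [[0, 0, 0], [4, -0.2, 0], 1], [[0, 0, 0], [4, -0.2, 0], 1], [[0, 0, 0], [4, -0.2, 0], 1]]}}

```text
t: 21.55
eef_pos: [0.5368, 0.0187, 0.1978]
ee_rot: [-2.972, 0.001, -1.608]
force: [-1.8, -0.2, 0.3]
width: 0.0004
```

Emit:
{"method": "arm_command", "body": {"targets": [[[0, 0, 0], [2, -0.1, 0], 1], [[0, 0, 0], [2, -0.1, 0], 1], [[0, 0, 0], [2, -0.1, 0], 1], [[0, 0, 0], [1, 0, 0], 1], [[0, 0, 0], [1, 0, 0], 1]]}}

```text
t: 22.05
eef_pos: [0.5445, 0.0184, 0.1978]
ee_rot: [-2.972, 0.001, -1.608]
force: [-1.3, -0.1, -0.2]
width: 0.0003
```

```bash
python3 look.py side s16 220 140 420 290 4;
```

```text
22.05 pos [0.5445 0.0184 0.1978] tip [0.5745 0.0175 0.0224] y [-0.985  0.037 -0.168] z [ 0.168 -0.005 -0.986] F [-1.3 -0.1 -0.2] q [ 0.42  0.33 -0.67  0.18 -0.42 -0.61]
```

View pics/s16.png

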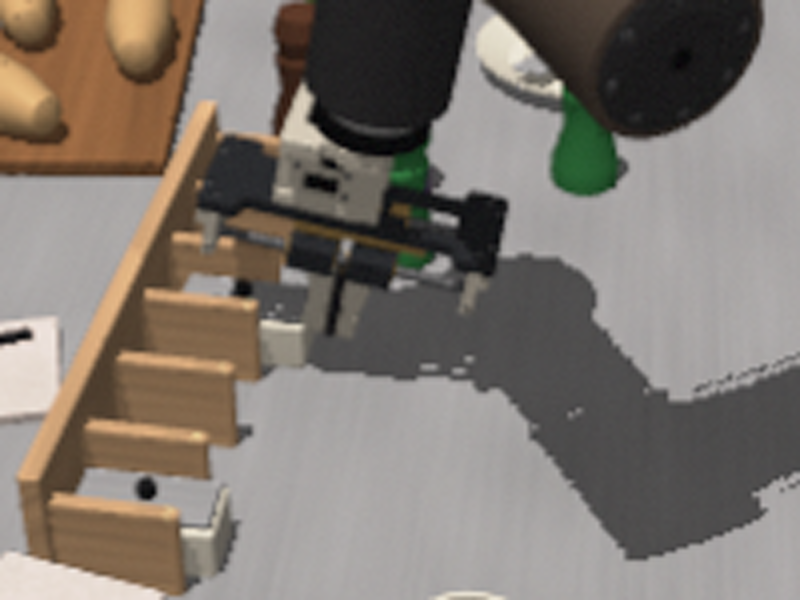

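Emit:
{"method": "arm_command", "body": {"targets": [[[0, 0, 0], [2, -0.1, 0], 1], [[0, 0, 0], [2, -0.1, 0], 1], [[0, 0, 0], [2, -0.1, 0], 1], [[0, 0, 0], [1, 0, 0], 1], [[0, 0, 0], [1, 0, 0], 1], [[0, 0, 0], [0, 0, 0], 1]]}}

```text
t: 22.7
eef_pos: [0.5526, 0.0182, 0.1978]
ee_rot: [-2.972, 0.001, -1.608]
force: [-1.0, 0.4, -0.3]
width: 0.0004
```

Emit:
{"method": "arm_command", "body": {"targets": [[[0, 0, 0], [1, 0, 0], 1], [[0, 0, 0], [1, 0, 0], 1], [[0, 0, 0], [1, 0, 0], 1], [[0, 0, 0], [0, 0, 0], 1]]}}

```text
t: 23.1
eef_pos: [0.5557, 0.0182, 0.1978]
ee_rot: [-2.972, 0.001, -1.608]
force: [0.3, 0.2, -0.5]
width: 0.0006
```

Emit:
{"method": "arm_command", "body": {"targets": [[[0, 0, 0], [1, 0, 0], 1], [[0, 0, 0], [1, 0, 0], 1], [[0, 0, 0], [0, 0, 0], 1]]}}

```text
t: 23.4
eef_pos: [0.5576, 0.0182, 0.1978]
ee_rot: [-2.972, 0.001, -1.608]
force: [-1.0, -0.2, 0.1]
width: 0.0005
```

Emit:
{"method": "arm_command", "body": {"targets": [[[0, 0, 0], [1, 0, 0], 1], [[0, 0, 0], [1, 0, 0], 1], [[0, 0, 0], [0, 0, 0], 1]]}}

```text
t: 23.7
eef_pos: [0.5583, 0.018, 0.1976]
ee_rot: [-2.975, 0.0, -1.608]
force: [-8.3, 2.8, 5.0]
width: 0.0004
```

Emit:
{"method": "arm_command", "body": {"targets": [[[0, 0, 0], [1, 0, 0], 1], [[0, 0, 0], [0, 0, 0], 1]]}}

```text
t: 23.9
eef_pos: [0.5586, 0.0179, 0.1974]
ee_rot: [-2.976, -0.0, -1.608]
force: [-12.7, 3.8, 7.1]
width: 0.0004
```

```bash
python3 look.py side s17 220 140 420 290 4;
```

```text
23.9 pos [0.5586 0.0179 0.1974] tip [0.5879 0.0167 0.0218] y [-0.986  0.037 -0.165] z [ 0.165 -0.006 -0.986] F [-12.7   3.8   7.1] q [ 0.4   0.35 -0.63  0.17 -0.44 -0.59]
```

View pics/s17.png

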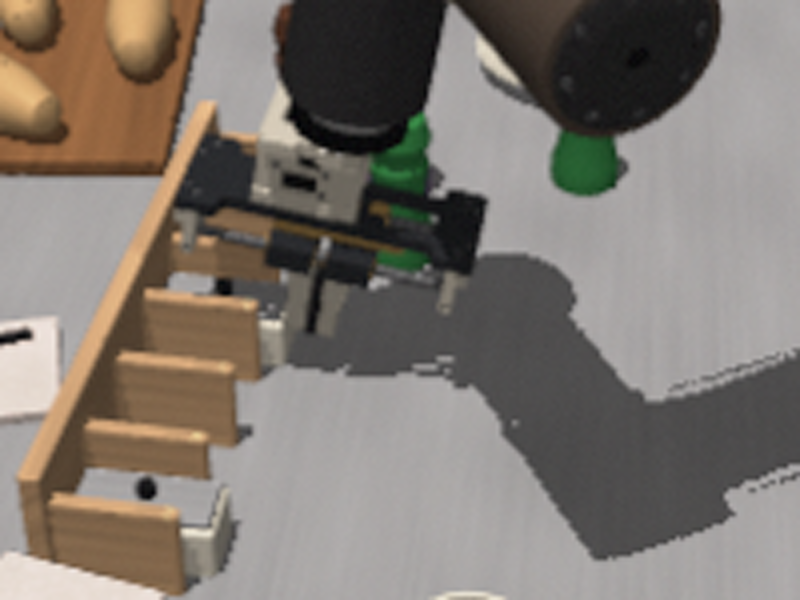

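Emit:
{"method": "arm_command", "body": {"targets": [[[0, 0, 0], [-4, 0.2, 0], 1], [[0, 0, 0], [-12, 0.5, 0], 1], [[0, 0, 0], [-15, 0, 20], 1], [[0, 0, 0], [-20, 0, 40], 1], [[0, 0, 0], [-20, 30, 40], 1], [[0, 0, 0], [-20, 40, 20], 1], [[0, 0, 0], [0, 45, 0], 1], [[0, 0, 0], [0, 45, 0], 1]]}}

```text
t: 24.75
eef_pos: [0.4699, 0.178, 0.3168]
ee_rot: [-2.969, 0.004, -1.608]
force: [1.7, -0.1, -1.3]
width: 0.0007
```

```bash
python3 look.py top t18 205 125 405 275 4;python3 look.py side s18 220 140 420 290 4
```

```text
24.75 pos [0.4699 0.178  0.3168] tip [0.5004 0.1776 0.1414] y [-0.984  0.037 -0.172] z [ 0.172 -0.002 -0.985] F [ 1.7 -0.1 -1.3] q [ 0.8   0.1  -0.63  0.19 -0.73 -0.97]
24.8 pos [0.4713 0.1833 0.3168] tip [0.5023 0.1831 0.1415] y [-0.984  0.034 -0.174] z [ 0.174 -0.001 -0.985] F [2.  7.7 2. ] q [ 0.81  0.11 -0.62  0.19 -0.73 -0.98]
```

View pics/t18.png

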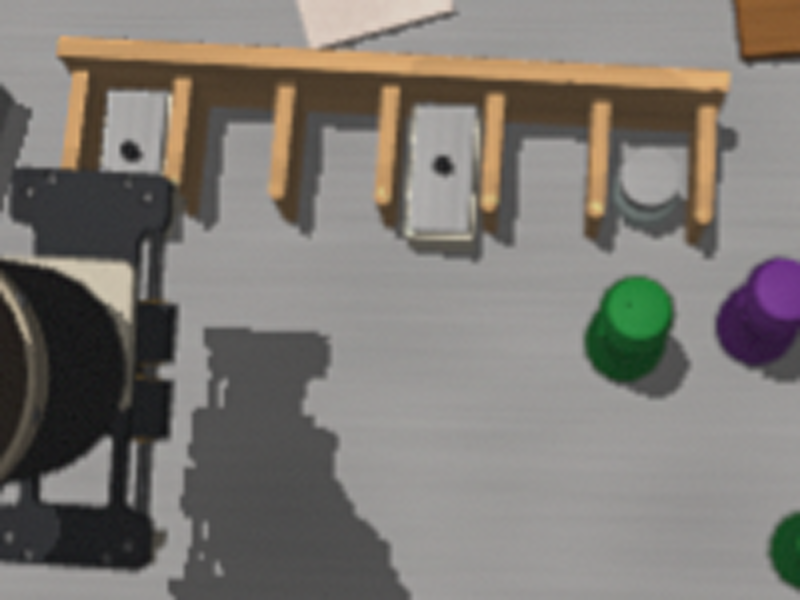

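View pics/s18.png

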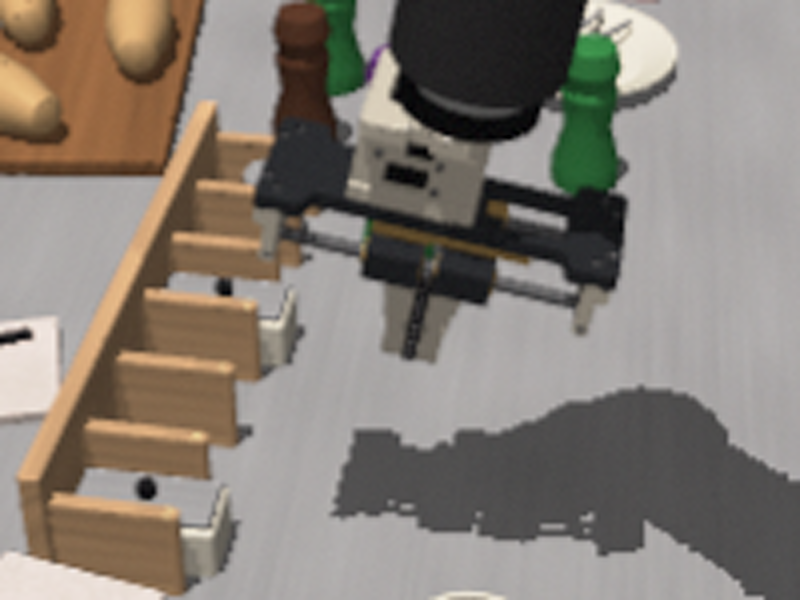

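```bash
python3 -c "
from tub import *
rep([(413,103),(480,107),(474,240),(405,236)],(443,165))
P=atz('top',c2p((131,151)),.05);print('spare',rk(P))"; python3 - <<'E'
import sys; sys.path.insert(0,'.')
from h import *
im=cv2.imread("pics/t18.png"); cv2.imwrite("pics/t18c.png",cv2.resize(im[50:260,360:520],None,fx=2.8,fy=2.8))
E
```

```text
ctr [0.6448 0.0144] rack [-0.0007 -0.0351]
knob [0.6444 0.0138 0.05  ] rack [-0.001  -0.0357]
yaw -0.02624501433841816 -0.020674073667060998 near [0.6008 0.0154]
spare [-0.0032  0.1626]
```

View pics/t18c.png

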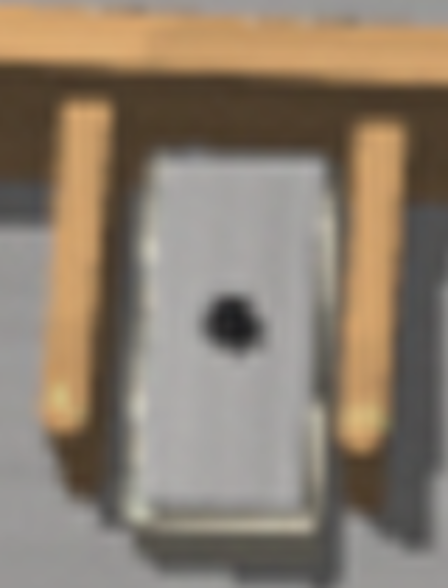

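Emit:
{"method": "arm_command", "body": {"targets": [[[0, 0, 0], [-20, 0, 20], 1], [[0, 0, 0], [0, 0, 0], 1], [[0, 0, 0], [0, 0, 0], 1]]}}

```text
t: 25.15
eef_pos: [0.4505, 0.1765, 0.3353]
ee_rot: [-2.971, 0.002, -1.607]
force: [0.2, -1.0, -0.5]
width: 0.0006
```

```bash
python3 look.py top t19 0 0 640 400 1; python3 -c "
from h import *
a=cv2.imread('pics/top0.png').astype(int);b=cv2.imread('pics/t19.png').astype(int)
m=(abs(a-b).max(2)>40).astype(np.uint8)
n,l,s,c=cv2.connectedComponentsWithStats(m)
print([x.tolist() for x in s[1:] if x[4]>15]); print(get_state()['force'].round(1) if hasattr(get_state()['force'],'round') else get_state()['force'])"
```

```text
25.15 pos [0.4505 0.1765 0.3353] tip [0.4807 0.1758 0.1599] y [-0.985  0.036 -0.17 ] z [ 0.17  -0.004 -0.986] F [ 0.2 -1.  -0.5] q [ 0.83  0.05 -0.64  0.18 -0.78 -0.99]
[[306, 151, 19, 39, 301], [45, 174, 203, 187, 17740], [207, 215, 104, 185, 8863], [293, 221, 7, 38, 174], [185, 259, 12, 8, 53], [0, 319, 96, 81, 3483], [110, 361, 13, 38, 297]]
[ 0.2 -0.4  0.2]
```

View pics/t19.png

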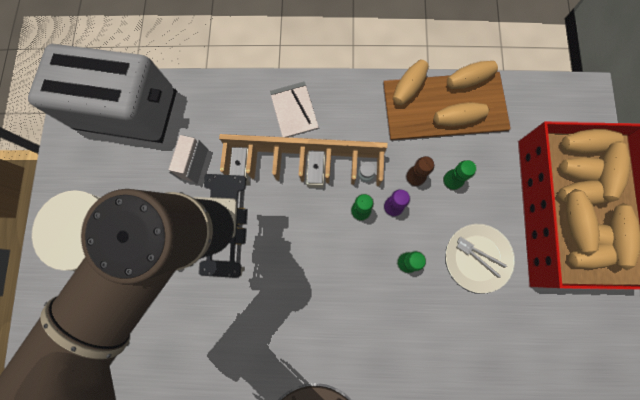

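```bash
python3 -c "
from h import *
print(job_done())"
```

```text
the job is handed in; nothing more can be done
None
```

I touched the tops of the first, second and third dividers from the pepper mill's end, in that order, each with about 10 N. I then slid the white tub along the counter into the third gap until it stopped against the back board. The job was handed in at about 25 s.

**Push:** The tub stood off line, so I first pushed it sideways and turned it square in front of the gap. I then pushed it lengthwise from behind. I never gripped or lifted it.

**Last checks:**
- **Tub home:** The push force rose to about 13 N at the stop. The top camera then put the tub's centre at rack x ≈ -1 mm (0 is fully home) and rack y ≈ -35 mm (gap centre -33). It is within about 20 mrad of square.
- **Everything else:** Comparing the top pictures from start and end shows nothing else moved where the view was clear. The arm hid the mug in the last top picture, so the mug is unchecked at the end, though the arm never came near it.
- **Robot clear:** The arm was away from everything, with about zero force on the tool.

**One disagreement:** Partway through, the side camera's edge readings put the tub up to 8 mm off centre. The wrist camera and the knob position showed it centred, so I went on, and it entered the gap with no rise in force.

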